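# Check the work-clamp lift of a buttonhole sewing machine

## Task

The work clamp of the buttonhole sewing machine on the red bench has just been refitted; check its lift by hand. With a fingertip, press the pad at the long rear end of the lifting lever all the way down to its stop, so that the clamp rises fully off the needle plate, and hold it there for two seconds. Then ease the lever back up, keeping your finger on it so that it does not snap back, until the clamp is down on the plate again, and take your hand away; do not touch the clamp itself and leave the loose things on the bench where they are.

Things in the scene. Friction and masses are not known exactly. Their poses are not given: they have to be found in the camera images.
- machine: cream sewing machine head, fixed, upright. Origin on the bench below the lever's pad (within 3 mm); y is level, from the pad along the arm to the needle; z up; x to the side carrying the lever. Base: x -135 to 31 mm, y 102 to 552, 63 high. Column and arm: x -92 to -12, y 115 to 511, 280 high (a wire to 308). Black handwheel behind the column: to y 92, x -82 to -22, z 208 to 268
- lever_pad (a point): flat steel pad (lift_lever_c1) at the long rear end of the lifting lever, 30 (x) by 42 (y) by 7 mm; this point is the centre of its upper face, 283 mm above the bench at rest, 222 when down at the stop: 61 mm of nearly vertical travel (sideways under 5 mm). It tilts 5 degrees towards the machine at rest, 5 degrees away when down. Nothing is above or below it
- lift_lever (a joint): angle in rad of the lifting lever, a flat steel bar 22 mm high on the side of the arm, pivoted 360 mm ahead of the pad, 235 mm above the bench: about 0 at rest, grows as the pad goes down, 0.17 at the stop, which is firm and can be felt. Holding the pad down takes 6 to 10 N; let go, it snaps back up
- work_clamp (a joint): angle in rad of the hinged steel work clamp under the machine's arm, pulled up by a link from the short front end of the lever, pressed down by its weight and a spring: 0 when its foot is on the needle plate, about 0.074 when fully raised (foot about 16 mm up)
- clamp_foot (a point): frame-shaped foot of the work clamp, 38 by 64 by 4 mm, around the needle, 470 mm from the pad along the machine; this point is the centre of its underside, 66 mm above the bench when down
- oil_bottle: clear oil bottle with a red cap, 44 mm across, 125 mm tall, standing loose on the bench; origin at the centre of its underside; not to be moved
- thread_cone: cone of green thread, 62 mm across its foot, 125 mm tall, standing loose on the bench; origin at the centre of its underside; not to be moved
- screwdriver: screwdriver with a yellow handle, 200 mm long, 26 mm thick, lying loose on the bench along its x axis, handle to -x; origin on the bench under its middle; not to be moved

How it is judged:
By the outcome, as a careful person would: the job done as asked, in the order asked, and still so for the second after the job is handed in, with the robot touching nothing.
It also fails if it takes over 42 s, if anything falls off the work surface, if the arm or the gripper's body presses on something with over 40 N, if the wrist force passes 120 N, or if a joint passes its speed limit or range.

## Robot

A 7-joint arm with a two-finger parallel gripper is mounted at the origin on the work surface. World frame = base frame: x ahead of the robot, y to its left, z up, the work surface at z = 0. Lengths are in mm, angles in rad, forces in N, time in s.
With the tool pointing down it reaches from about 400 to 900 mm from the base axis. Payload 5.6 kg.
Tool frame: the origin (TCP) lies at the very end of the fingers, on their centre line; the grasp point (between the pads) lies bot.grip_point_offset behind it (bot.grip_point_offset is the distance from the TCP to the grasp point, in mm); x points along the fingers, y is the direction in which the jaws open and shut, and the axes are right-handed (so a half turn about x gives the same grasp; the last joint's range is limited). The gripper opens to 92 mm and grips with 3 to 60 N. Pads are 20 mm wide; open, the fingers measure 128 mm over their backs; the gripper's body (75 mm by 189 mm) begins 69 mm behind the grasp point.
Start: joints at [-1.318, 0.468, -0.012, 1.603, 0.006, 1.071, -0.056], TCP at [189.52, 621.765, 214.592] pointing down, gripper open.
Joint ranges: [-2.53, 2.53], [-0.31, 2.02], [-1.57, 1.55], [0.28, 2.44], [-1.29, 4.43], [0.15, 1.84], [-2.92, 2.92]. Speed limits (rad/s): [2.57, 2.57, 3.14, 3.14, 3.14, 3.14, 3.14].

## Interface

Orientations are given as a unit quaternion [w, x, y, z].
In Python, from bench import telemetry, optics, workorder, bot gives the robot as it stands.
- The arm moves only by the tool arm_command, never from a script. Its argument "increments" is a list of rows, each a list of 3 entries, a list of its own where there are three numbers: the shift along the tool's x, y, z in cm, then the turn, a rotation vector about the tool's x, y, z in rad, then the closure, from -1 (fully open) to 1 (shut). In form: [[[dx, dy, dz], [rx, ry, rz], fingers], ...]. A call has 1 to 12 rows; each row shifts and turns the pose as measured when the row begins, along the tool's axes as they then stand; what a row does not reach is not made up. A row lasts 1/8 s, in which the tool goes at most 62.5 mm and 10.7 degrees, less where a joint would pass 70% of its speed; a pose out of reach is approached as far as the arm can. A call is refused whole if a number of a shift passes 6.25 or a number of a turn 0.188, either way. A call with a gripper value outside its range is refused whole. The fingers move at their own pace and stop on an object; "newtons" is the grip in N (left out, the last holds). Time passes only in rows, so rows that do not move let the fingers close. It gives the time, the measured TCP pose, the force and the opening at its end, in the units of the state.
- telemetry.observe(): the state, without advancing time (a new reading comes with each control period).
- optics.get_image(name): name is "scene" or "top"; returns a dict with "frame" (420x560x3 uint8, red, green, blue), "depth" (420x560 float32, mm along the optical axis (not along the pixel's ray), 0 where there is no reading), "fx", "fy", "cx", "cy" (pixels), "R" (3x3) and "t" (3): a world point X has camera coordinates R X + t. Camera axes: x right, y down, z forward; pixel columns grow to the right and rows downward; lengths in mm; the calibration is good to about 2 mm. A picture is of the moment at which its call begins.
- workorder.sign_off(): hands the job in, once; it reports no verdict.
The state is a dict: "time": time; "joint_pos": joint angles; "joint_velocities": joint speeds; "joint_torque": joint torques, N m; "eef_pos": TCP position; "tool_rot": TCP orientation; "contact_force": force on the tool from outside, world axes, zero at the start; "ft_torque": the same for the moment, N m; "grip_width": opening from 0.0 (shut) to 1.0 (fully open).
Only numpy, scipy, OpenCV 4.12 (cv2) and the standard library are available. Lean on these libraries where they do the work, as an engineer would, in place of code of your own. Each camera call takes 0.05 s, during which the arm holds its last target. There are 200 camera calls.

## Working session

There is one attempt and no reset: what is moved stays moved. The work goes in short steps, Python scripts to look and compute and a tool call to move; the robot and the scene stay as the last step left them, time stands still between calls to the robot, and variables do not carry over. Pictures are saved under pics/ and viewed, about 8 in all and at most 12, crops included, and the job is handed in when it is done.

Besides the shell and the picture viewer there is one more tool, called after "Emit:" in YAML: its name, and indented under it one key for each argument. arm_command: Moves the arm, as the interface text tells. Its arguments: {"type":"object","properties":{"increments":{"type":"array","items":{"type":"array"}},"newtons":{"type":"number"}},"required":["increments"]}

```bash
mkdir -p pics; ls; python3 - <<'E'
from bench import telemetry, optics
import cv2,numpy as np
print(telemetry.observe())
for n in("scene","top"):
    d=optics.get_image(n); cv2.imwrite(f"pics/{n}0.png",d["frame"][:,:,::-1]); np.savez(f"pics/{n}0.npz",**d)
    print(n,d["fx"],d["cx"],d["cy"],d["R"],d["t"])
E
```

```text
pics
{'time': 0.0, 'joint_pos': array([-1.31796783,  0.46836409, -0.01160173,  1.6036628 ,  0.00601883,
        1.07139208, -0.05627532]), 'joint_velocities': array([-0.00042844,  0.00073118, -0.0025528 ,  0.00096622,  0.0004864 ,
       -0.00059468, -0.0004321 ]), 'joint_torque': array([-1.91241293e-04, -5.20569527e+01, -1.29021597e-02, -2.43754560e+01,
       -5.67447371e-02,  1.71852065e-02,  1.56184337e-04]), 'eef_pos': array([189.39408744, 621.16354474, 213.63263278]), 'tool_rot': array([ 0.69934028,  0.10358887,  0.69942715, -0.10485315]), 'contact_force': array([ 0.10105382, -0.6767222 , -0.01365113]), 'ft_torque': array([ 0.01375986, -0.0024902 , -0.02078493]), 'grip_width': 1.0000005966166163}
scene 523.8487423153455 280.92832248384974 207.25993857582694 [[ 0.57000679  0.82159628 -0.00847363]
 [ 0.43252649 -0.3088146  -0.84708582]
 [-0.69857934  0.4791796  -0.53138857]] [-321.63182171 -111.41236757 1860.70195479]
top 415.2665088807537 275.85463979907007 212.44237398428908 [[ 0.01613786 -0.999816   -0.01036965]
 [-0.98043947 -0.01378878 -0.19633724]
 [ 0.19615813  0.01333528 -0.98048159]] [  12.71878757  617.28379061 1005.42360312]
```

View pics/scene0.png

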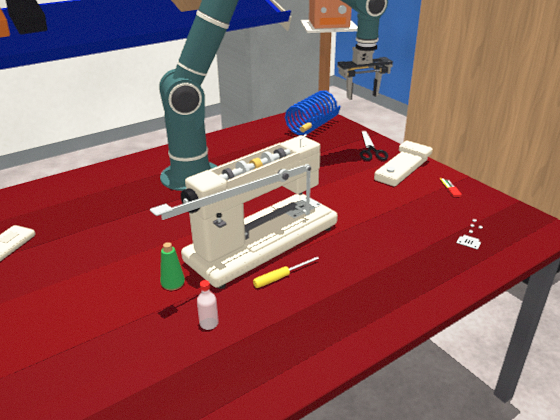

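View pics/top0.png

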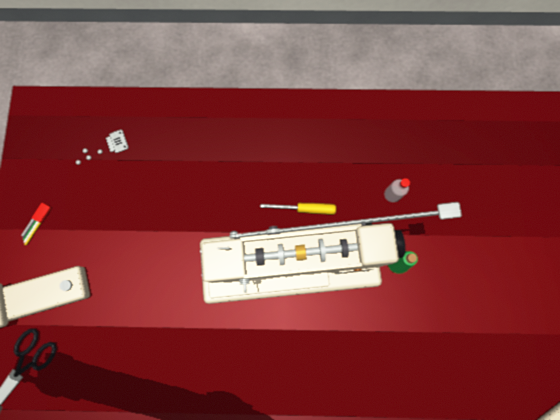

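The scene view shows the pad at about (162,210), the oil bottle at (207,305), the cone at (171,267), and the screwdriver at (285,273). In the top view the pad is at (449,211), the bottle at (397,190), the cone at (404,262), and the lever runs left to about (235,235).

```bash
cat > h.py <<'E'
import numpy as np
def cloud(d):
    z=np.asarray(d["depth"],float); v,u=np.mgrid[:z.shape[0],:z.shape[1]]
    c=np.stack([(u-d["cx"])/d["fx"]*z,(v-d["cy"])/d["fy"]*z,z],-1)
    return (c-d["t"])@d["R"]
E
python3 - <<'E'
import numpy as np,cv2
from h import cloud
d=np.load("pics/top0.npz"); P=cloud(d)
m=np.zeros(P.shape[:2],bool); m[198:225,432:468]=1
m&=(P[...,2]>262)&(P[...,2]<300)
q=P[m]; print("top n",m.sum(),"mean",q.mean(0),"med",np.median(q,0),q.min(0),q.max(0))
vv,uu=np.where(m)
print(cv2.minAreaRect(q[:,:2].astype(np.float32)))
for c in(380,400,420,435): # lever bar
    s=P[195:235,c]; s=s[s[:,2]>215]; print(c,s.round()[:6].tolist())
d=np.load("pics/scene0.npz"); S=cloud(d)
w=S[202:219,148:176]; w=w[(w[...,2]>262)&(w[...,2]<300)]
print("scene",len(w),w.mean(0),np.median(w,0),w.min(0),w.max(0))
for n,(u,v) in dict(foot=(305,207),bottlecap=(205,287),bottle=(207,308),cone=(168,247),cone2=(171,275),link=(309,170)).items(): print(n,S[v,u])
for n,(u,v) in dict(bottlecap=(405,183),cone=(411,258),wheel=(401,243)).items(): print("top",n,P[v,u])
E
```

```text
top n 339 mean [ 581.48964775 -326.72443988  283.99641991] med [ 580.39843123 -326.55501164  284.76683837] [ 566.05426593 -351.82172269  262.33166992] [ 598.80675976 -298.36318425  289.18485955]
((581.7000732421875, -324.43109130859375), (30.006668090820312, 52.7785758972168), 6.7027082443237305)
380 [[567.0, -194.0, 268.0], [565.0, -194.0, 268.0], [564.0, -195.0, 264.0], [564.0, -199.0, 248.0], [553.0, -192.0, 276.0], [551.0, -191.0, 279.0]]
400 [[572.0, -235.0, 269.0], [569.0, -234.0, 273.0], [569.0, -237.0, 261.0], [408.0, 8.0, 1107.0], [542.0, -237.0, 257.0], [540.0, -236.0, 261.0]]
420 [[578.0, -275.0, 272.0], [576.0, -275.0, 272.0], [573.0, -275.0, 274.0], [574.0, -279.0, 260.0]]
435 [[583.0, -306.0, 271.0], [579.0, -304.0, 277.0], [578.0, -305.0, 274.0], [577.0, -308.0, 266.0]]
scene 221 [ 586.54829134 -326.98412404  278.99756011] [ 585.57407035 -326.88861496  282.66052986] [ 566.943509   -351.6153824   262.22871065] [ 603.59674595 -294.79836713  287.41526538]
foot [495.48267812 134.61036838  73.30023463]
bottlecap [ 694.30479952 -295.4114386   120.4165802 ]
bottle [ 705.20909629 -301.01709998   68.75947122]
cone [ 511.13066391 -301.30313828  123.45013259]
cone2 [ 524.75800111 -309.39242044   47.62225689]
link [543.1923418  109.16732813 224.77286641]
top bottlecap [ 681.72441792 -292.36722752  125.68907454]
top cone [ 499.30555654 -297.96948173  126.64519034]
top wheel [ 516.12958305 -235.13421119  268.04713244]
```

Emit:
arm_command:
  increments:
    - [[-5.5,0,0],[0,0,0],1]
    - [[-5.5,0,0],[0,0,0],1]
    - [[-5.5,0,0],[0,0,0],1]
    - [[-5.5,0,0],[0,0,0],1]
    - [[0,-0.3,6],[0.09,0,0],1]
    - [[0,-0.3,6],[0.09,0,0],1]
    - [[0,-0.3,6],[0.09,0,0],1]
    - [[0,-0.3,6],[0.09,0,0],1]
    - [[0,-0.3,6],[0.09,0,0],1]
    - [[0,-0.3,6],[0.09,0,0],1]
  newtons: 10

```text
time: 1.35
eef_pos: [490.9, 426.6, 434.5]
tool_rot: [0.645, 0.284, 0.646, -0.292]
contact_force: [1.1, 0.3, 0.2]
grip_width: 0.007
```

Emit:
arm_command:
  increments:
    - [[0,-0.3,6],[0.09,0,0],1]
    - [[0,-0.3,6],[0.09,0,0],1]
    - [[0,-0.3,6],[0.09,0,0],1]
    - [[0,-0.3,6],[0.09,0,0],1]
    - [[0,-0.3,6],[0.09,0,0],1]
    - [[0,-0.3,6],[0.09,0,0],1]
    - [[0,-0.3,6],[0.06,0,0],1]
    - [[0,-0.5,6],[0,0,0],1]
    - [[0,-1,6],[0,0,0],1]
    - [[0,0,0],[0,0,0],1]

```text
time: 2.6
eef_pos: [654.2, -97.6, 432.6]
tool_rot: [0.524, 0.466, 0.525, -0.482]
contact_force: [0.1, -0.4, -0.2]
grip_width: 0.004
```

```bash
cat >> h.py <<'E'
from scipy.spatial.transform import Rotation as Ro
def delta(s,target,jaw_deg):
    "tool-frame shift (cm) and turn to reach target, tool down, jaws along jaw_deg"
    w,x,y,z=s["tool_rot"]; R=Ro.from_quat([x,y,z,w])
    a=np.radians(jaw_deg); j=np.array([np.cos(a),np.sin(a),0]); X=np.array([0,0,-1.])
    G=Ro.from_matrix(np.stack([X,j,np.cross(X,j)],1))
    return R.inv().apply(np.array(target)-s["eef_pos"])/10,(R.inv()*G).as_rotvec()
E
python3 - <<'E'
from h import *; from bench import telemetry
s=telemetry.observe(); print(s["time"],s["eef_pos"],s["joint_pos"],s["contact_force"],[a.round(3) for a in delta(s,[582,-330,330],7)])
E
```

```text
2.6 [654.24831834 -97.63317026 432.62672931] [-0.26925167  0.39887351  0.53710763  1.27557206 -0.17974005  1.53108189
  0.34318217] [ 0.07762625 -0.35846095 -0.18313811] [array([10.775, -9.347, 22.226]), array([-0.021,  0.015,  0.018])]
```

Emit:
arm_command:
  increments:
    - [[0,-2.3,5.6],[0,0,0],1]
    - [[0,-2.3,5.6],[0,0,0],1]
    - [[0,-2.3,5.6],[-0.02,0.015,0.018],1]
    - [[0,-2.3,5.6],[0,0,0],1]
    - [[3,0,0],[0,0,0],1]
    - [[3,0,0],[0,0,0],1]
    - [[0,0,0],[0,0,0],1]

```text
time: 3.48
eef_pos: [589.5, -323.6, 370.3]
tool_rot: [0.529, 0.467, 0.534, -0.465]
contact_force: [-0.2, 1.0, 0.2]
grip_width: 0.004
```

```bash
python3 - <<'E'
from h import *; from bench import telemetry,optics; import cv2
s=telemetry.observe(); print(s["time"],s["eef_pos"],s["contact_force"],[a.round(3) for a in delta(s,[582,-330,300],7)])
a=[optics.get_image(n)["frame"] for n in("scene","top")]
im=np.hstack([cv2.resize(a[0][100:300,70:270],(400,400)),cv2.resize(a[1][130:330,340:540],(400,400))])
cv2.imwrite("pics/a1.png",im[:,:,::-1])
E
```

```text
3.475 [ 589.5208301  -323.61841848  370.28382246] [-0.16550221  1.02030612  0.24107881] [array([ 7.027, -0.809,  0.576]), array([ 0.009, -0.006,  0.003])]
```

View pics/a1.png

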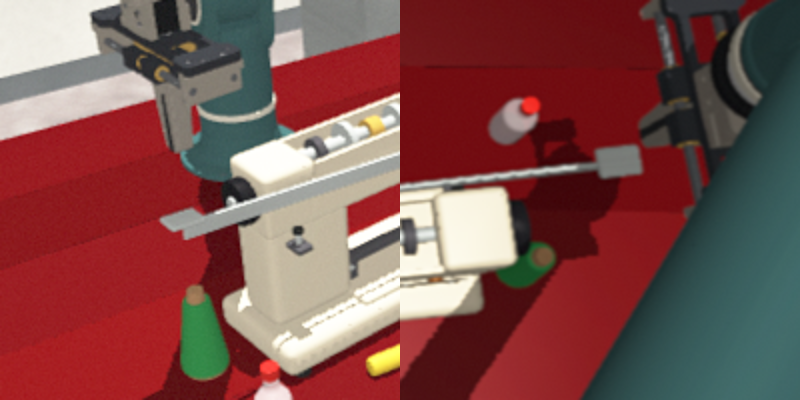

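The left crop (scene) shows the shut fingers directly above the pad, with the tip at about (180,148) and the pad at (183,220). The right crop (top) shows the tip at (655,135), which matches the TCP's projection. Everything else is undisturbed.

Emit:
arm_command:
  increments:
    - [[2.5,-0.8,0.6],[0,0,0],1]
    - [[2,0,0],[0,0,0],1]
    - [[1.5,0,0],[0,0,0],1]
    - [[0.8,0,0],[0,0,0],1]
    - [[0,0,0],[0,0,0],1]

```text
time: 4.2
eef_pos: [588.8, -329.5, 310.4]
tool_rot: [0.537, 0.467, 0.53, -0.462]
contact_force: [0.5, -0.5, 0.3]
grip_width: 0.002
```

```bash
python3 - <<'E'
from h import *; from bench import telemetry
s=telemetry.observe(); print(s["time"],s["eef_pos"],s["contact_force"],[a.round(3) for a in delta(s,[582,-331,287],7)])
E
```

```text
4.2 [ 588.83095038 -329.4887783   310.3540694 ] [ 0.51453925 -0.5274847   0.31938001] [array([ 2.327, -0.724,  0.051]), array([ 0.016,  0.002, -0.011])]
```

Emit:
arm_command:
  increments:
    - [[0.6,-0.7,0.1],[0.016,0,-0.01],1]
    - [[0.6,0,0],[0,0,0],1]
    - [[0.5,0,0],[0,0,0],1]
    - [[0.4,0,0],[0,0,0],1]
    - [[0,0,0],[0,0,0],1]

```text
time: 4.82
eef_pos: [582.1, -332.1, 289.2]
tool_rot: [0.531, 0.469, 0.528, -0.469]
contact_force: [0.1, 0.7, 0.0]
grip_width: 0.01
```

```bash
python3 - <<'E'
from h import *; from bench import telemetry
s=telemetry.observe(); print(s["time"],s["eef_pos"],s["contact_force"],[a.round(3) for a in delta(s,[582,-331,281],7)])
E
```

```text
4.825 [ 582.11424    -332.05054288  289.19311346] [0.06048055 0.74554082 0.00756711] [array([ 0.819, -0.   , -0.108]), array([-0.001,  0.003, -0.002])]
```

Emit:
arm_command:
  increments:
    - [[0.4,0,0],[0,0,0],1]
    - [[0.4,0,0],[0,0,0],1]
    - [[0.5,0,0],[0,0,0],1]
    - [[0.5,0,0],[0,0,0],1]
    - [[0.5,0,0],[0,0,0],1]
    - [[0.5,0,0],[0,0,0],1]

```text
time: 5.58
eef_pos: [582.7, -334.3, 266.9]
tool_rot: [0.533, 0.469, 0.526, -0.468]
contact_force: [-2.2, 0.9, 7.5]
grip_width: 0.001
```

```bash
python3 - <<'E'
from h import *; from bench import telemetry
s=telemetry.observe(); print(s["time"],s["eef_pos"],s["contact_force"],[a.round(3) for a in delta(s,[582,-331,222],7)])
E
```

```text
5.575 [ 582.67455082 -334.27000339  266.90323201] [-2.18784684  0.93094272  7.54597723] [array([ 4.488, -0.063, -0.363]), array([-0.002,  0.007, -0.008])]
```

Emit:
arm_command:
  increments:
    - [[0.5,0,0],[0,0,0],1]
    - [[0.5,0,0],[0,0,0],1]
    - [[0.5,0,0],[0,0,0],1]
    - [[0.5,0,0],[0,0,0],1]
    - [[0.5,0,0],[0,0,0],1]
    - [[0.5,0,0],[0,0,0],1]
    - [[0.5,0,0],[0,0,0],1]
    - [[0.4,0,0],[0,0,0],1]

```text
time: 6.58
eef_pos: [582.9, -335.7, 237.7]
tool_rot: [0.534, 0.471, 0.524, -0.467]
contact_force: [-3.0, 2.0, 7.3]
grip_width: 0.005
```

```bash
python3 - <<'E'
from h import *; from bench import telemetry
s=telemetry.observe(); print(s["time"],s["eef_pos"],s["contact_force"],[a.round(3) for a in delta(s,[582,-334,222],7)])
E
```

```text
6.575 [ 582.85150085 -335.67878879  237.66641362] [-3.02770971  1.99390722  7.30423896] [array([ 1.564, -0.088, -0.188]), array([-0.002,  0.007, -0.015])]
```

Emit:
arm_command:
  increments:
    - [[0.5,0,0],[0,0,0],1]
    - [[0.5,0,0],[0,0,0],1]
    - [[0.5,0,0],[0,0,0],1]
    - [[0.4,0,0],[0,0,0],1]
    - [[0.4,0,0],[0,0,0],1]

```text
time: 7.2
eef_pos: [582.9, -335.6, 222.8]
tool_rot: [0.535, 0.473, 0.523, -0.465]
contact_force: [-8.1, 5.9, 25.6]
grip_width: 0.005
```

Emit:
arm_command:
  increments:
    - [[0.4,0,0],[0,0,0],1]
    - [[0.4,0,0],[0,0,0],1]

```text
time: 7.45
eef_pos: [583.0, -335.5, 222.9]
tool_rot: [0.535, 0.475, 0.523, -0.463]
contact_force: [-7.9, 4.9, 20.5]
grip_width: 0.005
```

Emit:
arm_command:
  increments:
    - [[0.35,0,0],[0,0,0],1]
    - [[0.35,0,0],[0,0,0],1]
    - [[0.35,0,0],[0,0,0],1]
    - [[0.35,0,0],[0,0,0],1]
    - [[0.35,0,0],[0,0,0],1]
    - [[0.35,0,0],[0,0,0],1]
    - [[0.35,0,0],[0,0,0],1]
    - [[0.35,0,0],[0,0,0],1]
    - [[0.35,0,0],[0,0,0],1]
    - [[0.35,0,0],[0,0,0],1]

```text
time: 8.7
eef_pos: [583.0, -335.5, 222.9]
tool_rot: [0.538, 0.481, 0.521, -0.456]
contact_force: [-7.0, 4.0, 18.2]
grip_width: 0.009
```

```bash
python3 - <<'E'
from h import *; from bench import telemetry,optics; import cv2
s=telemetry.observe(); print(s["time"],s["eef_pos"],s["contact_force"],[a.round(3) for a in delta(s,[582,-334,222],7)])
d=optics.get_image("scene"); a=d["frame"]
im=np.hstack([cv2.resize(a[130:290,130:290],(400,400)),cv2.resize(a[140:240,250:350],(400,400))])
cv2.imwrite("pics/a2.png",im[:,:,::-1])
E
```

```text
8.7 [ 582.95512046 -335.52495185  222.92290972] [-7.02181129  3.99176905 18.24586134] [array([ 0.09 , -0.08 , -0.162]), array([-0.001, -0.006, -0.042])]
```

View pics/a2.png

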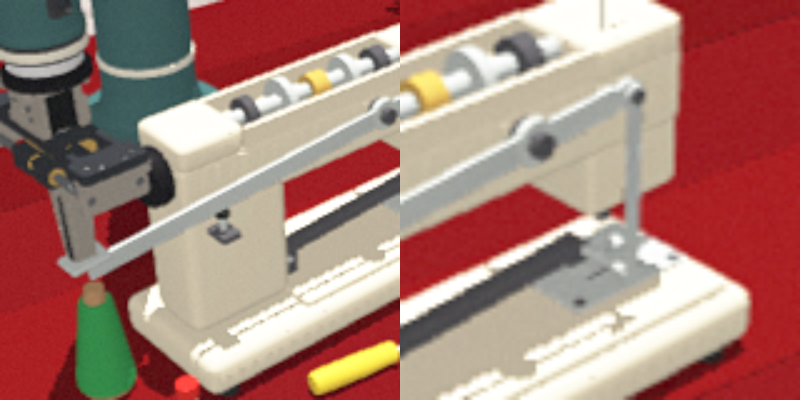

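The left crop shows the fingertip holding the pad down at about (85,265), with the bottle, cone and screwdriver clear. The right crop shows the front end of the lever raised at (632,95) and the foot lifted above the plate at (605,270). I'll keep holding so that it clearly passes two seconds.

Emit:
arm_command:
  increments:
    - [[0.35,0,0],[0,0,0],1]
    - [[0.35,0,0],[0,0,0],1]
    - [[0.35,0,0],[0,0,0],1]
    - [[0.35,0,0],[0,0,0],1]
    - [[0.35,0,0],[0,0,0],1]
    - [[0.35,0,0],[0,0,0],1]
    - [[0.35,0,0],[0,0,0],1]
    - [[0.35,0,0],[0,0,0],1]
    - [[0.35,0,0],[0,0,0],1]
    - [[0.35,0,0],[0,0,0],1]

```text
time: 10.0
eef_pos: [583.0, -335.5, 222.9]
tool_rot: [0.54, 0.488, 0.518, -0.449]
contact_force: [-7.8, 3.8, 17.4]
grip_width: 0.005
```

Emit:
arm_command:
  increments:
    - [[0.1,0,0],[0,0,0],1]
    - [[0,0,0],[0,0,0],1]
    - [[-0.1,0,0],[0,0,0],1]
    - [[-0.15,0,0],[0,0,0],1]
    - [[-0.15,0,0],[0,0,0],1]
    - [[-0.15,0,0],[0,0,0],1]

```text
time: 10.75
eef_pos: [582.9, -335.7, 236.8]
tool_rot: [0.541, 0.49, 0.517, -0.447]
contact_force: [-2.2, 1.4, 7.8]
grip_width: 0.009
```

Emit:
arm_command:
  increments:
    - [[-0.15,0,0],[0,0,0],1]
    - [[-0.15,0,0],[0,0,0],1]
    - [[-0.15,0,0],[0,0,0],1]
    - [[-0.15,0,0],[0,0,0],1]
    - [[-0.15,0,0],[0,0,0],1]
    - [[-0.15,0,0],[0,0,0],1]
    - [[-0.15,0,0],[0,0,0],1]
    - [[-0.15,0,0],[0,0,0],1]
    - [[-0.15,0,0],[0,0,0],1]

```text
time: 11.88
eef_pos: [582.7, -334.7, 262.4]
tool_rot: [0.542, 0.493, 0.516, -0.443]
contact_force: [-3.0, 2.3, 6.3]
grip_width: 0.005
```

```bash
python3 - <<'E'
from h import *; from bench import telemetry
s=telemetry.observe(); print(s["time"],s["eef_pos"],s["contact_force"],[a.round(3) for a in delta(s,[582,-332,283],7)])
E
```

```text
11.875 [ 582.72212613 -334.69996971  262.43802511] [-2.96395604  2.34716336  6.29367238] [array([-2.047,  0.121, -0.316]), array([ 0.   , -0.019, -0.078])]
```

Emit:
arm_command:
  increments:
    - [[-0.15,0,0],[0,0,0],1]
    - [[-0.15,0,0],[0,0,0],1]
    - [[-0.15,0,0],[0,0,0],1]
    - [[-0.15,0,0],[0,0,0],1]
    - [[-0.1,0,0],[0,0,0],1]
    - [[-0.1,0,0],[0,0,0],1]

```text
time: 12.62
eef_pos: [582.6, -333.3, 277.9]
tool_rot: [0.543, 0.495, 0.516, -0.44]
contact_force: [-2.2, 1.9, 6.2]
grip_width: 0.007
```

Emit:
arm_command:
  increments:
    - [[-0.1,0,0],[0,0,0],1]
    - [[-0.1,0,0],[0,0,0],1]
    - [[-0.1,0,0],[0,0,0],1]

```text
time: 13.0
eef_pos: [582.4, -332.5, 284.4]
tool_rot: [0.544, 0.496, 0.516, -0.439]
contact_force: [-1.9, 1.7, 3.6]
grip_width: 0.003
```

Emit:
arm_command:
  increments:
    - [[-0.1,0,0],[0,0,0],1]
    - [[-0.1,0,0],[0,0,0],1]
    - [[-0.1,0,0],[0,0,0],1]
    - [[-0.1,0,0],[0,0,0],1]
    - [[-0.1,0,0],[0,0,0],1]

```text
time: 13.62
eef_pos: [581.9, -332.6, 288.7]
tool_rot: [0.543, 0.496, 0.516, -0.439]
contact_force: [0.5, 0.7, 0.5]
grip_width: 0.003
```

Contact is gone at the rest height, so I'm retreating straight up.

Emit:
arm_command:
  increments:
    - [[-0.5,0,0],[0,0,0],1]
    - [[-2,0,0],[0,0,0],1]
    - [[-4,0,0],[0,0,0],1]
    - [[-4,0,0],[0,0,0],1]
    - [[-3,0,0],[0,0,0],1]
    - [[-1,0,0],[0,0,0],1]
    - [[0,0,0],[0,0,0],1]
    - [[0,0,0],[0,0,0],1]

```text
time: 14.62
eef_pos: [568.6, -338.4, 442.9]
tool_rot: [0.544, 0.496, 0.514, -0.439]
contact_force: [0.3, -1.1, 0.3]
grip_width: 0.006
```

```bash
python3 - <<'E'
from h import *; from bench import telemetry,optics; import cv2
s=telemetry.observe(); print(s["time"],s["eef_pos"],s["contact_force"])
d=optics.get_image("scene"); a=d["frame"]; S=cloud(d)
w=S[202:219,148:176]; w=w[(w[...,2]>262)&(w[...,2]<300)]; print("pad",len(w),np.median(w,0))
b=np.load("pics/scene0.npz")["frame"]
df=np.abs(a.astype(int)-b).max(2)
for n,(r,c) in dict(bottle=(slice(280,332),slice(192,222)),cone=(slice(240,292),slice(155,190)),driver=(slice(255,292),slice(250,322)),clamp=(slice(160,235),slice(285,330))).items(): print(n,(df[r,c]>60).mean())
im=np.hstack([cv2.resize(a[140:340,130:330],(400,400)),cv2.resize(b[140:340,130:330],(400,400))])
cv2.imwrite("pics/a3.png",im[:,:,::-1])
E
```

```text
14.625 [ 568.59309437 -338.41148357  442.94747153] [ 0.3271327  -1.06261107  0.32605212]
pad 218 [ 585.36013482 -327.34476494  282.74548907]
bottle 0.0
cone 0.2423076923076923
driver 0.0
clamp 0.015703703703703702
```

View pics/a3.png

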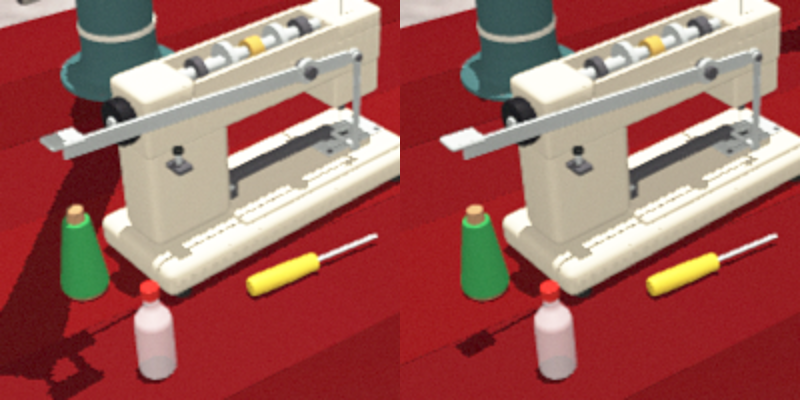

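The left crop is now and the right crop is the start. The pad (60,138), lever, clamp, cone, bottle and screwdriver are all where they were. The difference at the cone is the arm's shadow.

```bash
python3 -c "
from bench import workorder; print(workorder.sign_off())"
```

```text
the job is handed in; nothing more can be done
None
```

The clamp lift check is done and handed in, at about 14.6 s on the robot's clock. `sign_off` gives no verdict.

- **Press and hold:** With the fingers shut, I pressed the pad down until I felt the stop at z ≈ 223 mm, with about 17–26 N vertical force. I held it there for about 2.8 s. The camera showed the clamp foot raised during the hold.
- **Ease back:** I let the lever up over about 3 s with 4–8 N vertical force at each check. Contact ended at the rest height, and I then withdrew straight up to z ≈ 443 mm.
- **Last checks:** The pad is back at z ≈ 283 mm. The clamp area looks the same as at the start, and the bottle and screwdriver are unchanged. The pixel check flagged the cone (24 % of its patch changed). In the picture that is the arm's shadow, and the cone stands where it was.
- **Limits of the checks:** The clamp's angle was judged from the pictures only, not measured. The tool tilted by about 0.1 rad while pressing, which I left uncorrected.

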